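Red-capped scanner through the spring flaps of the intake tunnel

ROBOT

A 7-joint arm with a two-finger parallel gripper is mounted at the origin on the work surface. World frame = base frame: x ahead of the robot, y to its left, z up, the work surface at z = 0. Lengths are in m, angles in rad, forces in N, time in s.
With the tool pointing down it reaches from about 0.425 to 0.925 m from the base axis. Payload 6.8 kg.
Tool frame: the origin (TCP) lies midway between the tips of the shut fingers; the grasp point (between the pads) lies 19 mm behind it; z points along the fingers, y is the direction in which the jaws open and shut (so a half turn about z gives the same grasp; the last joint's range is limited). The gripper opens to 85 mm and grips with 20 to 120 N. Pads are 22 mm wide; open, the fingers measure 114 mm over their backs; the gripper's body (76 mm by 85 mm) begins 54 mm behind the grasp point. The pads swing forward as they close: fully open they stand 13 mm farther back than shut.
Start: joints at [-1.309, 0.477, 0.022, 1.555, -0.011, 1.109, -0.083], TCP at [0.244, 0.629, 0.231] pointing down, gripper open.
Joint ranges: [-2.96, 2.96], [-0.34, 2.1], [-1.41, 1.46], [0.24, 2.44], [-1.37, 4.51], [0.17, 1.92], [-2.96, 2.96]. Speed limits (rad/s): [2.39, 2.39, 3.14, 3.14, 3.14, 3.14, 3.14].

INTERFACE

Orientations are given as a unit quaternion [w, x, y, z].
In Python, from station import readout, eyes, ticket gives the robot as it stands. The module is installed in compiled form; this text tells all that it offers.
- The arm moves only by the shell command python3 -m crank 'ROWS' [FORCE]. ROWS is JSON, a list of rows, each an object of numbers: "jaw": the opening in per cent of the stroke, from 0 (shut) to 100 (fully open); "x", "y", "z": the shift along the tool's x, y, z in mm; "ax", "ay", "az": the turn, a rotation vector about the tool's x, y, z in degrees. In form: [{"jaw": .., "x": .., "y": .., "z": .., "ax": .., "ay": .., "az": ..}, ...]. A call has 1 to 12 rows; each row shifts and turns the commanded pose from where the row before left it, along the tool's axes as they then stand; what a row does not reach is not made up. A row lasts 1/8 s, in which the tool goes at most 62.5 mm and 10.7 degrees, less where a joint would pass 70% of its speed; a pose out of reach is approached as far as the arm can. A call with a gripper value outside its range is refused whole. The fingers move at their own pace and stop on an object; FORCE is the grip in N (left out, the last holds). Time passes only in rows, so rows that do not move let the fingers close. It gives the time, the measured TCP pose, the force and the opening at its end, in the units of the state.
- readout.get_obs(): the state, without advancing time (a new reading comes with each control period).
- eyes.read_camera(name): name is "scene" or "top" or "wrist"; returns (picture, depth): 400x640x3 uint8, red, green, blue; 400x640 float32, m along the optical axis (not along the pixel's ray), 0 where there is no reading.
- eyes.calibration(name): a dict with "fx", "fy", "cx", "cy" (pixels), "k1" (the pictures are not rectified: a ray, as slopes to the right and down, at radius r is drawn at 1 + k1 r^2 times it, then the intrinsics apply), "R" (3x3) and "t" (3): a world point X has camera coordinates R X + t. Camera axes: x right, y down, z forward; pixel columns grow to the right and rows downward; lengths in m; the calibration is good to about 2 mm. A picture is of the moment at which its call begins: read the wrist's pose just before it. calibration takes no time and is no camera call; for the wrist camera it gives the pose at the moment of the call.
- ticket.hand_in(): hands the job in, once; it reports no verdict.
The state is a dict: "t": time; "q": joint angles; "joint_vel": joint speeds; "joint_torque": joint torques, N m; "eef_pos": TCP position; "tool_rot": TCP orientation; "contact_force": force on the tool from outside, world axes, zero at the start; "torque": the same for the moment, N m; "gripper_width": opening from 0.0 (shut) to 1.0 (fully open).
Only numpy, scipy, OpenCV 4.12 (cv2) and the standard library are available. Lean on these libraries where they do the work, as an engineer would, in place of code of your own. Each camera call takes 0.05 s, during which the arm holds its last target. There are 200 camera calls.

TASK

Take the pocket scanner with the red end cap, lay it flat on the bench in front of the orange spring flaps of the low grey intake tunnel, and push it lengthwise through the flaps until it is so far in that they swing fully shut behind it. Leave the blue-capped scanner where it lies.

Things in the scene. Friction and masses are not known exactly. Their poses are not given: they have to be found in the camera images.
- scanner_red: Pocket scanner to push in: white block 90 mm long (x), 46 wide (y), 30 tall, about 0.15 kg, flat on the open bench to the robot's left, its x within 25 deg of straight ahead. Red cap on the last 21 mm of its +x end, black window on top. Either end may lead. Origin: centre of its underside, z up.
- scanner_blue: Same kind of scanner (90 x 46 x 30 mm) with a blue cap; lies beside the red one, at least 120 mm to its left or right (either may be the nearer to the tunnel). To be left alone. Origin: centre of its underside.
- tunnel: Fixed grey tunnel, no floor. Origin: on the bench, mid doorway; x inward (ahead, +-12 deg), y left, z up. Black posts 50 mm tall, doorway 100 wide. Walls 42 tall, 100 apart, end wall at x=175. Open above from x=0 to 70 (fingers can follow a part in); clear roof from x=70 on, 42 to 45 high. Block 55 tall behind, to x=231. Before the door, x=-140 to 0: free flat bench between yellow lines.
- flap (a joint): Angle of the left of two orange flaps, each 47 mm long, 4 thick, 3 to 40 above the bench; saloon doors on upright pins at tunnel x=0, y=+-49 mm, geared to open alike. 0 shut, positive inward, at most 1.5 rad; never outward. Weak springs (1 to 5 N of push) shut them when nothing is in the way; tips sweep to x=47, so a part's rear end must be beyond that.
Things that resemble listed ones, but are neither listed nor needed, are in the scene too. What is shaped like the scanner_red but green or purple is not meant.

How it is judged:
By the outcome, as a careful person would: the job done as asked, in the order asked, and still so for the second after the job is handed in, with the robot touching nothing.
It also fails if it takes over 42 s, if anything falls off the work surface, if the arm or the gripper's body presses on something with over 40 N, if the wrist force passes 120 N, or if a joint passes its speed limit or range.

## Working session

There is one attempt and no reset: what is moved stays moved. The work goes in short steps, Python scripts to look and compute and a shell command to move; the robot and the scene stay as the last step left them, time stands still between calls to the robot, and variables do not carry over. Pictures are saved under pics/ and viewed, about 8 in all and at most 12, crops included, and the job is handed in when it is done.

```bash
mkdir -p pics
cat > h.py <<'E'
import numpy as np,cv2
from station import readout,eyes
def grab(n):
    c=eyes.calibration(n);im,d=eyes.read_camera(n);return im,d,c
def save(im,f): cv2.imwrite('pics/'+f,cv2.cvtColor(im,cv2.COLOR_RGB2BGR))
def ray(c,u,v):
    K=np.array([[c['fx'],0,c['cx']],[0,c['fy'],c['cy']],[0,0,1.]])
    p=cv2.undistortPoints(np.array([[[u,v]]],float),K,np.array([c['k1'],0,0,0,0]))[0,0]
    R=np.array(c['R']);t=np.array(c['t']);return -R.T@t,R.T@np.array([p[0],p[1],1])
def onplane(c,u,v,z):
    o,d=ray(c,u,v);return o+d*(z-o[2])/d[2]
def depthpt(c,d,u,v):
    o,r=ray(c,u,v);return o+r*d[int(v),int(u)]
E
python3 - <<'E'
from h import *
o=readout.get_obs();print(o['t'],o['eef_pos'],o['tool_rot'])
for n in('top','scene'):
    im,d,c=grab(n);save(im,n+'1.png');np.savez(n+'1.npz',im=im,d=d,**c)
    print(n,c['k1'],-np.array(c['R']).T@c['t'])
E
```

```text
0.0 [0.24376516 0.6288248  0.2303275 ] [-1.05589066e-04  1.83813613e-01  9.82960698e-01 -9.00744903e-04]
top -0.15590362722120057 [0.34579419 0.08202439 1.04349538]
scene -0.0024511810884546583 [1.00939798 0.01095471 0.5497293 ]
```

View pics/top1.png

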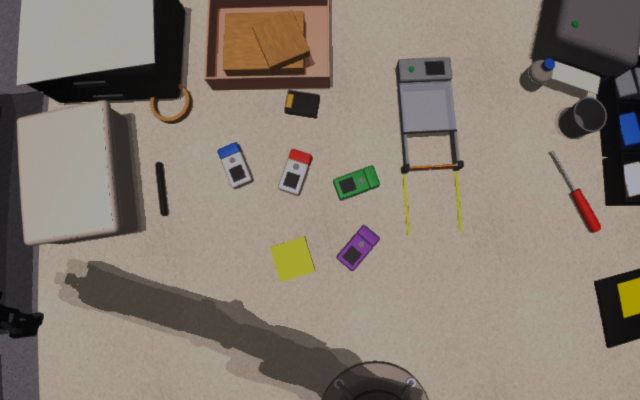

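View pics/scene1.png

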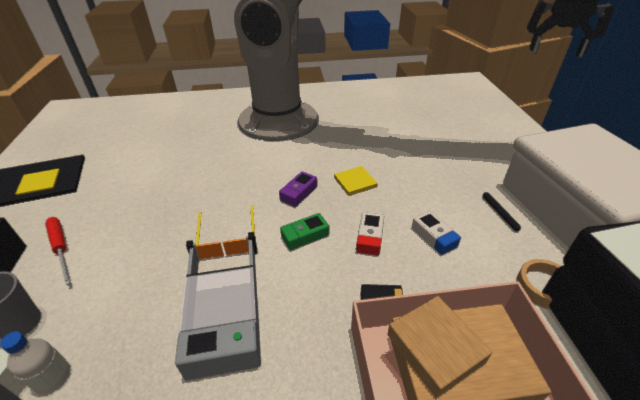

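Top view: the white block with a red cap is at (295,172), cap up at (299,157), which fits scanner_red. The blue-capped one is at (235,165), green at (356,183) and purple at (358,248), so none of these is meant. The tunnel doorway has posts at (405,169) and (461,165), with orange flaps between them.

Run:
```python
from h import *
for n,boxes in (('top',{'red':(265,140,325,205),'tun':(390,50,475,240)}),('scene',{'red':(345,200,395,260),'tun':(170,200,270,370)})):
    z=np.load(n+'1.npz');c={k:z[k] for k in('fx','fy','cx','cy','k1','R','t')};im=z['im'];d=z['d']
    hsv=cv2.cvtColor(im,cv2.COLOR_RGB2HSV)
    def blobs(m,box,h,lab,amin=8):
        x0,y0,x1,y1=box;mm=np.zeros_like(m);mm[y0:y1,x0:x1]=m[y0:y1,x0:x1]
        for ct in cv2.findContours(mm,cv2.RETR_EXTERNAL,cv2.CHAIN_APPROX_NONE)[0]:
            if cv2.contourArea(ct)<amin: continue
            r=cv2.minAreaRect(ct);b=cv2.boxPoints(r)
            print(n,lab,np.round(r[0],1),np.round(r[1],1),'ctr',np.round(onplane(c,*r[0],h)*1e3),'box',[list(np.round(onplane(c,*p,h)[:2]*1e3)) for p in b],'dep z',np.round(depthpt(c,d,*r[0])*1e3))
    red=cv2.inRange(hsv,(0,140,90),(6,255,255))|cv2.inRange(hsv,(172,140,90),(180,255,255))
    blobs(red,boxes['red'],.03,'redcap')
    org=cv2.inRange(hsv,(5,150,80),(18,255,255))
    blobs(org,boxes['tun'],.04,'flap',3)
    yel=cv2.inRange(hsv,(22,100,120),(35,255,255))
    blobs(yel,boxes['tun'],0,'yellow',3)
    if n=='top':
        wm=((hsv[...,1]<35)&(hsv[...,2]>150)).astype(np.uint8)*255
        blobs(cv2.morphologyEx(wm|red,cv2.MORPH_CLOSE,np.ones((9,9))),boxes['red'],.03,'body',50)
        print(hsv[185,285],hsv[190,270],hsv[172,300])
        a=cv2.resize(im[130:210,255:335],None,fx=6,fy=6,interpolation=cv2.INTER_CUBIC)
        b=cv2.resize(im[140:240,390:475],None,fx=4.8,fy=4.8,interpolation=cv2.INTER_CUBIC)
        save(np.hstack([a,b[:480,:310] if 0 else cv2.resize(b,(316,480))]),'crop1.png')
```

```text
top redcap [299.8 156.1] [21.2  9.8] ctr [543. 153.  30.] box [[np.float64(541.0), np.float64(177.0)], [np.float64(560.0), np.float64(171.0)], [np.float64(546.0), np.float64(129.0)], [np.float64(526.0), np.float64(135.0)]] dep z [543. 153.  29.]
top flap [421.9 166.8] [ 1.9 20. ] ctr [517. -99.  40.] box [[np.float64(518.0), np.float64(-78.0)], [np.float64(521.0), np.float64(-120.0)], [np.float64(517.0), np.float64(-120.0)], [np.float64(514.0), np.float64(-78.0)]] dep z [518. -99.  38.]
top flap [444.  165.6] [ 2.3 20.1] ctr [ 519. -145.   40.] box [[np.float64(521.0), np.float64(-124.0)], [np.float64(523.0), np.float64(-166.0)], [np.float64(518.0), np.float64(-166.0)], [np.float64(516.0), np.float64(-124.0)]] dep z [ 520. -145.   39.]
top yellow [405.9 204. ] [60.3  3.1] ctr [444. -70.   0.] box [[np.float64(509.0), np.float64(-63.0)], [np.float64(509.0), np.float64(-70.0)], [np.float64(381.0), np.float64(-77.0)], [np.float64(381.0), np.float64(-70.0)]] dep z [445. -70.  -2.]
top yellow [457.9 201. ] [60.3  3.1] ctr [ 450. -181.    0.] box [[np.float64(514.0), np.float64(-175.0)], [
[... 988 characters left out ...]
40.] box [[np.float64(520.0), np.float64(-119.0)], [np.float64(517.0), np.float64(-76.0)], [np.float64(552.0), np.float64(-71.0)], [np.float64(554.0), np.float64(-113.0)]] dep z [522. -98.  25.]
scene yellow [198.1 228. ] [ 3.3 32.4] ctr [ 436. -182.    0.] box [[np.float64(481.0), np.float64(-183.0)], [np.float64(385.0), np.float64(-189.0)], [np.float64(387.0), np.float64(-182.0)], [np.float64(483.0), np.float64(-177.0)]] dep z [ 436. -183.   -0.]
scene yellow [252.1 219. ] [28.1  3.2] ctr [425. -71.   0.] box [[np.float64(379.0), np.float64(-77.0)], [np.float64(380.0), np.float64(-70.0)], [np.float64(467.0), np.float64(-65.0)], [np.float64(467.0), np.float64(-72.0)]] dep z [424. -71.  -1.]
```

View pics/crop1.png

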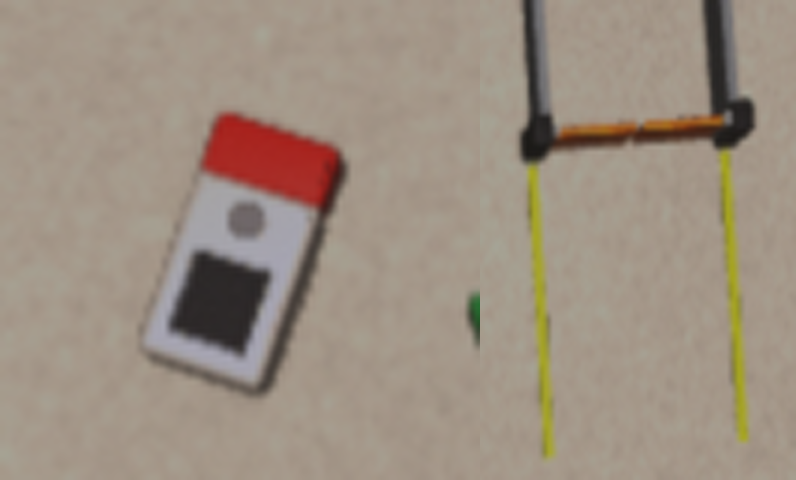

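The crop confirms a white block with a red cap and black window. Scanner_red is centred near (510,163) mm with yaw about -18.5°. The door is at (519,-122), yaw about 3°. Moving above the scanner now.

```bash
cat >> h.py <<'E'
from scipy.spatial.transform import Rotation as Ro
def togo(x,y,z,yaw):
    "mm, deg: rows needed: turn first, then shift in turned tool axes; tool -x is 'ahead' (yaw)"
    o=readout.get_obs();q=o['tool_rot'];R=Ro.from_quat([*q[1:],q[0]])
    a=np.radians(yaw);T=np.array([[-np.cos(a),np.sin(a),0],[-np.sin(a),-np.cos(a),0],[0,0,1]])
    c,s=np.cos(a),np.sin(a);T=np.array([[-c,-s,0],[-s,c,0],[0,0,-1]]).T
    T=np.array([[-c,-s,0],[-s,c,0],[0,0,-1]])
    rv=(R.inv()*Ro.from_matrix(T)).as_rotvec(degrees=True)
    print('t',o['t'],'pos',np.round(o['eef_pos']*1e3,1),'F',np.round(o['contact_force'],1),'jaw',round(o['gripper_width'],2))
    print('turn',np.round(rv,1),'shift',np.round(T.T@(np.array([x,y,z])-o['eef_pos']*1e3),1))
E
python3 -m crank '[{"jaw":100,"az":-2.7},{"x":-36,"y":-32},{"x":-36,"y":-32},{"x":-36,"y":-32},{"x":-36,"y":-32},{"x":-36,"y":-32},{"x":-36,"y":-32},{"x":-36,"y":-32},{"x":-36,"y":-32},{"x":-36,"y":-32},{"x":-36,"y":-32},{"x":-36,"y":-32}]' 40
python3 - <<'E'
from h import *
togo(510,163,230,-18.5)
im,d,c=grab('wrist');save(im,'w1.png');np.savez('wrist1.npz',im=im,d=d,**c)
E
```

```text
t 0.1 pos [243.7 628.9 230.4] F [ 0.5 -0.6 -0.5] jaw 1.0
turn [-0.1  0.  -2.7] shift [-4.003e+02 -3.573e+02  4.000e-01]schema error: expected keys jaw, x, y, z, ax, ay, az
```

View pics/w1.png

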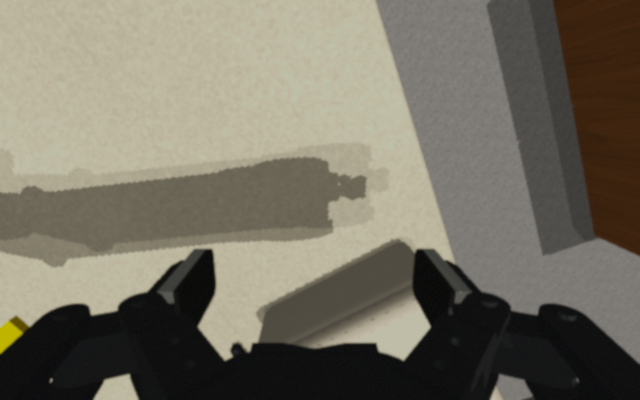

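The move was refused because every row needs all seven keys. The wrist picture shows only the bench edge. Retyping in full.

```bash
python3 -m crank '[{"jaw":100,"x":0,"y":0,"z":0,"ax":0,"ay":0,"az":-2.7},{"jaw":100,"x":-36,"y":-32,"z":0,"ax":0,"ay":0,"az":0},{"jaw":100,"x":-36,"y":-32,"z":0,"ax":0,"ay":0,"az":0},{"jaw":100,"x":-36,"y":-32,"z":0,"ax":0,"ay":0,"az":0},{"jaw":100,"x":-36,"y":-32,"z":0,"ax":0,"ay":0,"az":0},{"jaw":100,"x":-36,"y":-32,"z":0,"ax":0,"ay":0,"az":0},{"jaw":100,"x":-36,"y":-32,"z":0,"ax":0,"ay":0,"az":0},{"jaw":100,"x":-36,"y":-32,"z":0,"ax":0,"ay":0,"az":0},{"jaw":100,"x":-36,"y":-32,"z":0,"ax":0,"ay":0,"az":0},{"jaw":100,"x":-36,"y":-32,"z":0,"ax":0,"ay":0,"az":0},{"jaw":100,"x":-36,"y":-32,"z":0,"ax":0,"ay":0,"az":0},{"jaw":100,"x":0,"y":0,"z":0,"ax":0,"ay":0,"az":0}]' 40
python3 - <<'E'
from h import *
togo(510,163,230,-18.5)
im,d,c=grab('wrist');save(im,'w2.png')
hsv=cv2.cvtColor(im,cv2.COLOR_RGB2HSV)
red=cv2.inRange(hsv,(0,140,90),(6,255,255))|cv2.inRange(hsv,(172,140,90),(180,255,255))
for ct in cv2.findContours(red,cv2.RETR_EXTERNAL,cv2.CHAIN_APPROX_NONE)[0]:
    if cv2.contourArea(ct)>200:
        r=cv2.minAreaRect(ct);print(r,[np.round(onplane(c,*p,.03)*1e3)[:2] for p in cv2.boxPoints(r)])
E
```

```text
t: 1.65
eef_pos: [0.4857, 0.2073, 0.2313]
tool_rot: [0.0, 0.164, 0.986, -0.001]
contact_force: [-0.1, 1.4, -0.2]
gripper_width: 0.999
t 1.65 pos [485.7 207.3 231.3] F [-0.1  1.4 -0.2] jaw 1.0
turn [-0.1  0.1 -0.4] shift [-37.1 -34.3   1.3]
((285.5, 235.5), (17.0, 39.0), 90.0) [array([525., 137.]), array([539., 178.]), array([558., 171.]), array([544., 130.])]
```

View pics/w2.png

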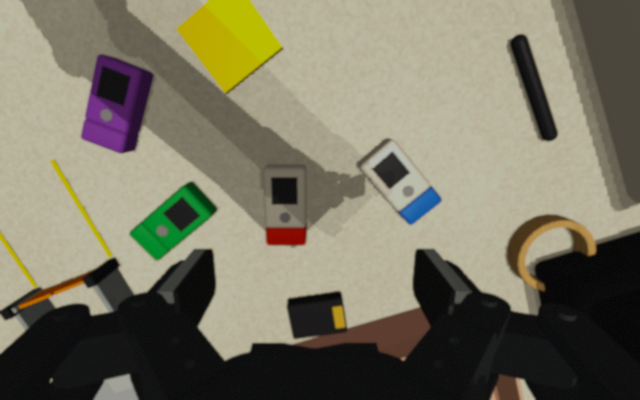

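The wrist view shows the red-capped scanner at (286,205), lined up with the tool. Blue is at (400,180), clear of the jaws. The refined centre is about (509,164), which agrees with the first measurement. Descending and gripping.

```bash
python3 -m crank '[{"jaw":100,"x":-18,"y":-17,"z":0,"ax":0,"ay":0,"az":-0.4},{"jaw":100,"x":-18,"y":-17,"z":0,"ax":0,"ay":0,"az":0},{"jaw":100,"x":0,"y":0,"z":40,"ax":0,"ay":0,"az":0},{"jaw":100,"x":0,"y":0,"z":40,"ax":0,"ay":0,"az":0},{"jaw":100,"x":0,"y":0,"z":40,"ax":0,"ay":0,"az":0},{"jaw":100,"x":0,"y":0,"z":40,"ax":0,"ay":0,"az":0},{"jaw":100,"x":0,"y":0,"z":35,"ax":0,"ay":0,"az":0},{"jaw":100,"x":0,"y":0,"z":20,"ax":0,"ay":0,"az":0},{"jaw":100,"x":0,"y":0,"z":12,"ax":0,"ay":0,"az":0},{"jaw":100,"x":0,"y":0,"z":0,"ax":0,"ay":0,"az":0}]' 40; python3 -m crank '[{"jaw":0,"x":0,"y":0,"z":0,"ax":0,"ay":0,"az":0},{"jaw":0,"x":0,"y":0,"z":0,"ax":0,"ay":0,"az":0},{"jaw":0,"x":0,"y":0,"z":0,"ax":0,"ay":0,"az":0},{"jaw":0,"x":0,"y":0,"z":0,"ax":0,"ay":0,"az":0},{"jaw":0,"x":0,"y":0,"z":0,"ax":0,"ay":0,"az":0},{"jaw":0,"x":0,"y":0,"z":0,"ax":0,"ay":0,"az":0}]' 40
python3 -c "
from h import *
togo(509,164,100,3.1)"
```

```text
t: 2.95
eef_pos: [0.5067, 0.169, 0.0038]
tool_rot: [-0.001, 0.157, 0.988, -0.0]
contact_force: [0.2, 0.1, 0.5]
gripper_width: 1.003
t: 3.7
eef_pos: [0.508, 0.1684, 0.0052]
tool_rot: [0.001, 0.157, 0.988, 0.0]
contact_force: [-0.6, -0.7, 5.1]
gripper_width: 0.532
t 3.7 pos [508.  168.4   5.2] F [-0.6 -0.7  5.1] jaw 0.53
turn [  0.1   0.1 -21.2] shift [ -0.7  -4.4 -94.8]
```

```bash
python3 -m crank '[{"jaw":0,"x":0,"y":0,"z":-20,"ax":0,"ay":0,"az":0},{"jaw":0,"x":0,"y":0,"z":-35,"ax":0,"ay":0,"az":0},{"jaw":0,"x":0,"y":0,"z":-35,"ax":0,"ay":0,"az":-5.3},{"jaw":0,"x":0,"y":0,"z":0,"ax":0,"ay":0,"az":-5.3},{"jaw":0,"x":0,"y":0,"z":0,"ax":0,"ay":0,"az":-5.3},{"jaw":0,"x":0,"y":0,"z":0,"ax":0,"ay":0,"az":-5.3},{"jaw":0,"x":0,"y":0,"z":0,"ax":0,"ay":0,"az":0}]'
python3 -c "
from h import *
togo(464,-125,5,3.1)"
```

```text
t: 4.58
eef_pos: [0.5072, 0.168, 0.0944]
tool_rot: [-0.0, -0.027, 1.0, 0.0]
contact_force: [-0.5, 0.5, -2.3]
gripper_width: 0.531
t 4.575 pos [507.2 168.   94.4] F [-0.5  0.5 -2.3] jaw 0.53
turn [ 0. -0. -0.] shift [  59.  -290.2   89.4]
```

```bash
python3 -m crank '[{"jaw":0,"x":6,"y":-20,"z":0,"ax":0,"ay":0,"az":0},{"jaw":0,"x":6,"y":-35,"z":0,"ax":0,"ay":0,"az":0},{"jaw":0,"x":6,"y":-35,"z":0,"ax":0,"ay":0,"az":0},{"jaw":0,"x":6,"y":-35,"z":0,"ax":0,"ay":0,"az":0},{"jaw":0,"x":6,"y":-35,"z":0,"ax":0,"ay":0,"az":0},{"jaw":0,"x":6,"y":-35,"z":0,"ax":0,"ay":0,"az":0},{"jaw":0,"x":6,"y":-35,"z":0,"ax":0,"ay":0,"az":0},{"jaw":0,"x":6,"y":-25,"z":0,"ax":0,"ay":0,"az":0},{"jaw":0,"x":6,"y":-20,"z":0,"ax":0,"ay":0,"az":0},{"jaw":0,"x":5,"y":-15,"z":0,"ax":0,"ay":0,"az":0},{"jaw":0,"x":0,"y":0,"z":0,"ax":0,"ay":0,"az":0}]'
python3 - <<'E'
from h import *
togo(464,-125,5,3.1)
im,d,c=grab('wrist');im2,_,_=grab('scene')
save(np.vstack([cv2.resize(im,(480,300)),cv2.resize(im2[150:350,120:440],(480,300))]),'w3.png')
E
```

```text
t: 5.95
eef_pos: [0.4633, -0.1261, 0.0943]
tool_rot: [-0.0, -0.025, 1.0, -0.0]
contact_force: [-1.0, -0.2, -1.1]
gripper_width: 0.529
t 5.95 pos [ 463.3 -126.1   94.3] F [-1.  -0.2 -1.1] jaw 0.53
turn [-0.  -0.  -0.2] shift [-0.7  1.  89.3]
```

View pics/w3.png

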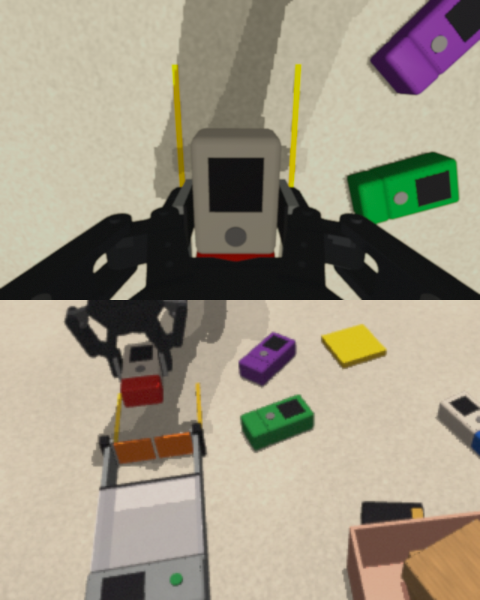

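The scanner is held level and square between the yellow lines, red cap toward the flaps. Lowering and releasing.

```bash
python3 -m crank '[{"jaw":0,"x":0,"y":1,"z":25,"ax":0,"ay":0,"az":0},{"jaw":0,"x":0,"y":0,"z":30,"ax":0,"ay":0,"az":0},{"jaw":0,"x":0,"y":0,"z":20,"ax":0,"ay":0,"az":0},{"jaw":0,"x":0,"y":0,"z":8,"ax":0,"ay":0,"az":0},{"jaw":0,"x":0,"y":0,"z":6,"ax":0,"ay":0,"az":0},{"jaw":0,"x":0,"y":0,"z":0,"ax":0,"ay":0,"az":0},{"jaw":80,"x":0,"y":0,"z":0,"ax":0,"ay":0,"az":0},{"jaw":80,"x":0,"y":0,"z":0,"ax":0,"ay":0,"az":0},{"jaw":80,"x":0,"y":0,"z":0,"ax":0,"ay":0,"az":0}]'; python3 -m crank '[{"jaw":80,"x":0,"y":0,"z":-20,"ax":0,"ay":0,"az":0},{"jaw":80,"x":0,"y":0,"z":-30,"ax":0,"ay":0,"az":0},{"jaw":80,"x":0,"y":0,"z":-40,"ax":0,"ay":0,"az":0},{"jaw":0,"x":20,"y":0,"z":0,"ax":0,"ay":0,"az":0},{"jaw":0,"x":20,"y":0,"z":0,"ax":0,"ay":0,"az":0},{"jaw":0,"x":11,"y":0,"z":0,"ax":0,"ay":0,"az":0},{"jaw":0,"x":0,"y":0,"z":0,"ax":0,"ay":0,"az":0},{"jaw":0,"x":0,"y":0,"z":0,"ax":0,"ay":0,"az":0}]'
python3 - <<'E'
from h import *
togo(464-53,-128,12,3.1)
im,d,c=grab('wrist');im2,_,_=grab('scene')
save(np.vstack([cv2.resize(im,(480,300)),cv2.resize(im2[150:350,120:440],(480,300))]),'w4.png')
E
```

```text
t: 7.18
eef_pos: [0.4644, -0.1236, 0.0056]
tool_rot: [0.0, -0.027, 1.0, -0.0]
contact_force: [-0.4, -0.5, 0.8]
gripper_width: 0.8
t: 8.18
eef_pos: [0.4142, -0.1263, 0.0954]
tool_rot: [0.0, -0.027, 1.0, -0.0]
contact_force: [-0.8, -0.1, -0.3]
gripper_width: 0.003
t 8.175 pos [ 414.2 -126.3   95.4] F [-0.8 -0.1 -0.3] jaw 0.0
turn [-0.   0.1  0. ] shift [ 3.3 -1.5 83.4]
```

View pics/w4.png

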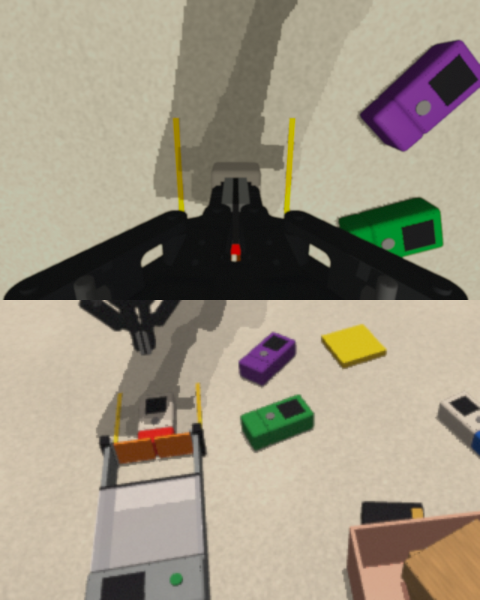

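The scanner lies flat and straight between the lines, with its cap just before the shut flaps at lower-frame (155,435). Backing off and lowering behind its rear end, at about x=422.

```bash
python3 -m crank '[{"jaw":0,"x":6,"y":0,"z":0,"ax":0,"ay":0,"az":0},{"jaw":0,"x":6,"y":0,"z":0,"ax":0,"ay":0,"az":0},{"jaw":0,"x":0,"y":0,"z":20,"ax":0,"ay":0,"az":0},{"jaw":0,"x":0,"y":0,"z":20,"ax":0,"ay":0,"az":0},{"jaw":0,"x":0,"y":0,"z":15,"ax":0,"ay":0,"az":0},{"jaw":0,"x":0,"y":0,"z":0,"ax":0,"ay":0,"az":0}]'
python3 - <<'E'
from h import *
togo(402,-128.4,10,3.1)
im,d,c=grab('wrist');save(im,'w5.png')
# rear top edge: scan columns for points at z~30mm nearest robot
P=[]
for u in range(290,350,3):
    for v in range(100,280):
        if d[v,u]>0:
            p=depthpt(c,d,u,v)*1e3
            if 25<p[2]<33: P.append(p)
P=np.array(P);print(len(P), P[:,0].min() if len(P) else None, np.round(P[np.argsort(P[:,0])[:8]]) if len(P) else '')
E
```

```text
t: 9.02
eef_pos: [0.4001, -0.1269, 0.0396]
tool_rot: [-0.001, -0.027, 1.0, 0.0]
contact_force: [0.1, -0.6, -0.0]
gripper_width: 0.001
t 9.025 pos [ 400.1 -126.9   39.6] F [ 0.1 -0.6 -0. ] jaw 0.0
turn [ 0.  -0.1  0. ] shift [-1.8 -1.6 29.6]
0 None
```

```bash
python3 -m crank '[{"jaw":0,"x":0,"y":0,"z":15,"ax":0,"ay":0,"az":0},{"jaw":0,"x":0,"y":0,"z":14,"ax":0,"ay":0,"az":0},{"jaw":0,"x":-6,"y":0,"z":0,"ax":0,"ay":0,"az":0},{"jaw":0,"x":-8,"y":0,"z":0,"ax":0,"ay":0,"az":0},{"jaw":0,"x":-8,"y":0,"z":0,"ax":0,"ay":0,"az":0},{"jaw":0,"x":-8,"y":0,"z":0,"ax":0,"ay":0,"az":0},{"jaw":0,"x":-8,"y":0,"z":0,"ax":0,"ay":0,"az":0},{"jaw":0,"x":-8,"y":0,"z":0,"ax":0,"ay":0,"az":0},{"jaw":0,"x":-8,"y":0,"z":0,"ax":0,"ay":0,"az":0},{"jaw":0,"x":-8,"y":0,"z":0,"ax":0,"ay":0,"az":0},{"jaw":0,"x":-8,"y":0,"z":0,"ax":0,"ay":0,"az":0},{"jaw":0,"x":-8,"y":0,"z":0,"ax":0,"ay":0,"az":0}]'
python3 - <<'E'
from h import *
togo(570,-119.2,10,3.1)
im2,d,c=grab('scene')
save(cv2.resize(im2[190:350,150:310],(600,600),interpolation=cv2.INTER_CUBIC),'s5.png')
E
```

```text
t: 10.58
eef_pos: [0.4801, -0.1227, 0.0114]
tool_rot: [0.0, -0.027, 1.0, -0.0]
contact_force: [-2.3, 0.3, -1.6]
gripper_width: 0.003
t 10.575 pos [ 480.1 -122.7   11.4] F [-2.3  0.3 -1.6] jaw 0.0
turn [-0.  0.  0.] shift [-89.9  -1.3   1.4]
```

View pics/s5.png

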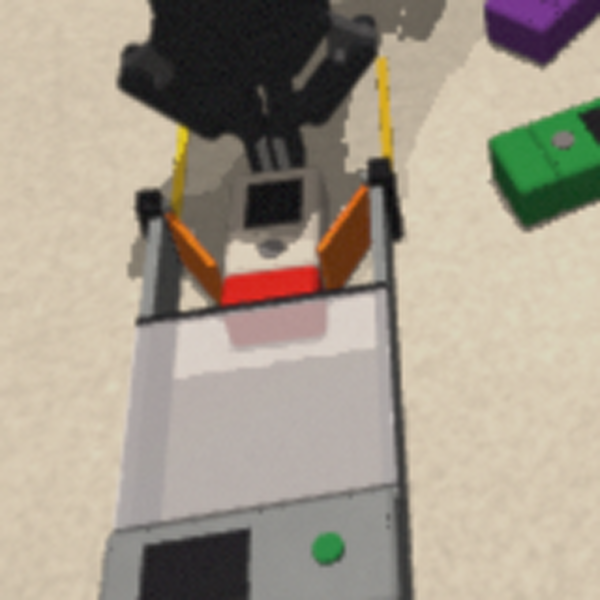

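The scanner (cap at (272,290) in the crop) is straight between the opened flaps with the fingers behind it, and the push force is small. Continuing.

```bash
python3 -m crank '[{"jaw":0,"x":-8,"y":0,"z":0,"ax":0,"ay":0,"az":0},{"jaw":0,"x":-8,"y":0,"z":0,"ax":0,"ay":0,"az":0},{"jaw":0,"x":-8,"y":0,"z":0,"ax":0,"ay":0,"az":0},{"jaw":0,"x":-8,"y":0,"z":0,"ax":0,"ay":0,"az":0},{"jaw":0,"x":-8,"y":0,"z":0,"ax":0,"ay":0,"az":0},{"jaw":0,"x":-8,"y":0,"z":0,"ax":0,"ay":0,"az":0},{"jaw":0,"x":-8,"y":0,"z":0,"ax":0,"ay":0,"az":0},{"jaw":0,"x":-8,"y":0,"z":0,"ax":0,"ay":0,"az":0},{"jaw":0,"x":-8,"y":0,"z":0,"ax":0,"ay":0,"az":0},{"jaw":0,"x":-8,"y":0,"z":0,"ax":0,"ay":0,"az":0},{"jaw":0,"x":-7,"y":0,"z":0,"ax":0,"ay":0,"az":0},{"jaw":0,"x":0,"y":0,"z":0,"ax":0,"ay":0,"az":0}]'
python3 - <<'E'
from h import *
togo(570,-119.2,10,3.1)
im2,d,c=grab('scene');np.savez('s6.npz',im=im2,d=d,**c)
save(cv2.resize(im2[190:350,150:310],(600,600),interpolation=cv2.INTER_CUBIC),'s6.png')
E
```

```text
t: 12.12
eef_pos: [0.5673, -0.1174, 0.0115]
tool_rot: [0.001, -0.028, 1.0, 0.0]
contact_force: [-0.0, 0.4, -0.4]
gripper_width: 0.002
t 12.125 pos [ 567.3 -117.4   11.5] F [-0.   0.4 -0.4] jaw 0.0
turn [0.  0.1 0.1] shift [-2.6 -1.9  1.5]
```

View pics/s6.png

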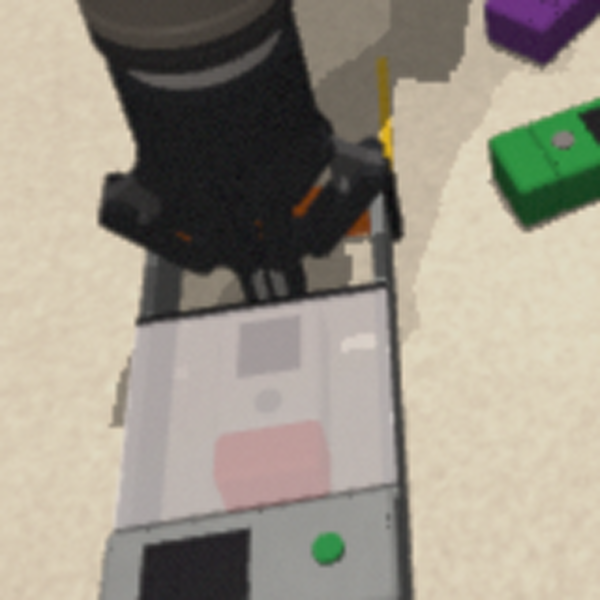

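The scanner is under the clear roof (cap at (272,465) in the crop), and the flaps already look shut behind the fingers. Withdrawing straight up, then back.

```bash
python3 -m crank '[{"jaw":0,"x":2,"y":0,"z":0,"ax":0,"ay":0,"az":0},{"jaw":0,"x":0,"y":0,"z":-15,"ax":0,"ay":0,"az":0},{"jaw":0,"x":0,"y":0,"z":-25,"ax":0,"ay":0,"az":0},{"jaw":0,"x":0,"y":0,"z":-30,"ax":0,"ay":0,"az":0},{"jaw":0,"x":0,"y":0,"z":-40,"ax":0,"ay":0,"az":0},{"jaw":0,"x":0,"y":0,"z":-40,"ax":0,"ay":0,"az":0},{"jaw":0,"x":0,"y":30,"z":-20,"ax":0,"ay":0,"az":0},{"jaw":0,"x":0,"y":40,"z":0,"ax":0,"ay":0,"az":0},{"jaw":0,"x":0,"y":40,"z":0,"ax":0,"ay":0,"az":0},{"jaw":0,"x":0,"y":40,"z":0,"ax":0,"ay":0,"az":0},{"jaw":0,"x":0,"y":30,"z":0,"ax":0,"ay":0,"az":0},{"jaw":0,"x":0,"y":0,"z":0,"ax":0,"ay":0,"az":0}]'
python3 - <<'E'
from h import *
ims=[]
for n,b in(('top',(390,50,475,240)),('scene',(170,190,270,370))):
    im,d,c=grab(n);hsv=cv2.cvtColor(im,cv2.COLOR_RGB2HSV);x0,y0,x1,y1=b
    org=cv2.inRange(hsv,(5,150,80),(18,255,255));red=cv2.inRange(hsv,(0,35,90),(5,255,255))|cv2.inRange(hsv,(170,35,90),(180,255,255))
    for lab,m,h in(('flap',org,.04),('cap',red,.03)):
        mm=np.zeros_like(m);mm[y0:y1,x0:x1]=m[y0:y1,x0:x1]
        for ct in cv2.findContours(mm,cv2.RETR_EXTERNAL,cv2.CHAIN_APPROX_NONE)[0]:
            if cv2.contourArea(ct)<8: continue
            r=cv2.minAreaRect(ct);print(n,lab,np.round(r[0]),[list(map(float,np.round(onplane(c,*p,h)[:2]*1e3))) for p in cv2.boxPoints(r)])
    ims.append(cv2.resize(im[40:200,380:480] if n=='top' else im[190:350,150:270],(375,600),interpolation=cv2.INTER_CUBIC))
    if n=='top':
        bl=cv2.inRange(hsv,(105,120,90),(125,255,255))[130:200,205:270];print('blue',cv2.minAreaRect(cv2.findNonZero(bl))[0])
save(np.hstack(ims),'f1.png')
E
```

```text
t: 13.68
eef_pos: [0.554, 0.0646, 0.1823]
tool_rot: [0.0, -0.03, 1.0, 0.001]
contact_force: [-0.1, -1.1, 0.4]
gripper_width: -0.0
top flap [444. 166.] [[521.0, -124.0], [523.0, -166.0], [516.0, -166.0], [514.0, -124.0]]
top cap [425. 103.] [[665.0, -92.0], [668.0, -133.0], [650.0, -134.0], [646.0, -93.0]]
blue (23.215518951416016, 19.83620834350586)
scene flap [209. 250.] [[522.0, -168.0], [520.0, -123.0], [554.0, -117.0], [557.0, -160.0]]
scene flap [236. 246.] [[520.0, -118.0], [517.0, -75.0], [552.0, -71.0], [554.0, -112.0]]
scene cap [222. 314.] [[650.0, -139.0], [647.0, -91.0], [686.0, -84.0], [688.0, -130.0]]
```

View pics/f1.png

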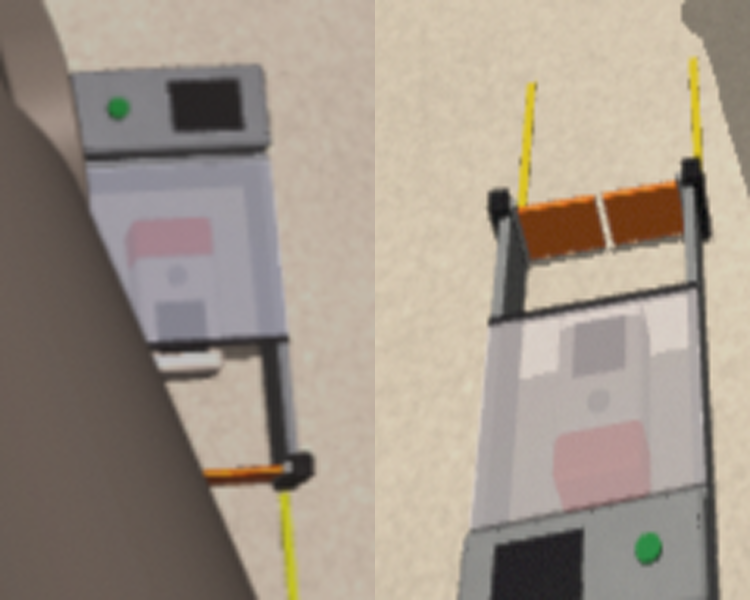

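The final view shows both flaps shut at their original positions. The cap's front is at x≈667, so the scanner's rear is about 58 mm in, beyond the 47 mm needed. Nothing is touching the robot.

```bash
python3 -c "
from station import ticket
print(ticket.hand_in())"
```

```text
the job is handed in; nothing more can be done
None
```

The red-capped scanner is inside the tunnel with the flaps shut behind it, and the job is handed in at about 13.8 s of the 42 s. I gripped it across its width, laid it flat between the yellow lines with the cap leading, and released it. I then pushed it through the flaps from behind with the shut fingers and lifted clear.

**Last checks:**
- **Flaps:** In the scene view both lie within about 1 mm of where they stood before the push. In the top view the arm hid the left one, so only the right could be compared there.
- **Scanner:** Its rear end is about 58 mm past the door, where more than 47 mm is needed. It lies straight under the clear roof.
- **Blue scanner:** It appeared in its original place by eye. I did not measure it before the move, so there is no exact comparison.
- **Forces:** Every reading I took was about 5 N or less, and the robot ended clear of everything.

One move command was refused early on because its rows lacked some keys. Nothing moved, and I retyped it in full.

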